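Switch on the battery isolator with its red key

TASK

Take the red key out of the key stand, put it into the slot of the black battery isolator and press it down until it has dropped in fully, then turn it clockwise (seen from above) as far as it goes, so that the wing points at the green dots. Leave the red key in the isolator, let go of it, and leave the yellow key alone in the stand.

Things in the scene. Friction and masses are not known exactly. Their poses are not given: they have to be found in the camera images.
- red_key_grip (a point): Middle of the red isolator key's wing, an upright plate 46 mm long, 12 mm thick, rising 51 mm above the collar's underside; this point is 30 mm above that underside. x runs along the wing, y across its thickness, z up. Grip the wing above the 46 mm round collar (5 mm thick). The key stands blade down in the stand, and is the same either way round.
- yellow_key_grip (a point): Middle of the yellow isolator key's wing, an upright plate 46 mm long, 12 mm thick, rising 51 mm above the collar's underside; this point is 30 mm above that underside. x runs along the wing, y across its thickness, z up. Grip the wing above the 46 mm round collar (5 mm thick). The key stands blade down in the stand, and is the same either way round. Belongs to another switch.
- red_key: The red plastic key as a whole, about 80 g; origin at the centre of its collar's underside, x along the wing, z up. Below the collar, in the plane of the wing, is a flat steel blade 36 mm long, 6 mm thick and 20 mm deep, rounded and narrowed to 26 mm at the tip.
- isolator: Black battery isolator switch fixed to the desk: square flange 100 mm, round housing about 92 mm across and 41.5 mm high, two white dots (off) and two green dots (on) on its rim; origin at the centre of its underside. Its top holds a grey turning disc, 58 mm across, 1.5 mm below the rim.
- slot (a point): Centre of the mouth of the slot in the isolator's disc, 40 mm above the desk; x along the slot, z up; turns with the disc. The slot is 42 mm long, 12 mm wide and 23 mm deep: the blade has 3 mm of play all round and about 10 degrees of free turn each way. When fully in, the key's collar rests on the disc.
- isolator_rotor (a joint): Turn of the isolator's disc: 0 is off (slot at the white dots); grows clockwise seen from above to a stop at 1.2 rad, on (slot at the green dots). It turns against light friction (about 0.06 N m) and stays where it is left. Starts at 0 to 0.1 rad.
- key_stand: Fixed dark wooden stand, 170 x 62 mm, 30 mm high; origin at the centre of its underside, x along its length. Two slots (42 x 12 mm, 25 mm deep) lie along its length, 42.5 mm either side of its centre; the keys stand in them in either order, collars resting on the top, both wings along the stand in one line.
Not all that is in view belongs to the job. Of the things shaped like the red_key, the red one is meant.

How it is judged:
By the outcome, as a careful person would: the job done as asked, in the order asked, and still so for the second after the job is handed in, with the robot touching nothing.
It also fails if it takes over 45 s, if anything falls off the work surface, if the arm or the gripper's body presses on something with over 40 N, if the wrist force passes 120 N, or if a joint passes its speed limit or range.

ROBOT

A 7-joint arm with a two-finger parallel gripper is mounted at the origin on a cart in front of the work surface, level with it; the furniture and walls round the work are solid. World frame = base frame: x ahead of the robot, y to its left, z up, the work surface at z = 0. Lengths are in mm, angles in rad, forces in N, time in s.
With the tool pointing down it reaches from about 400 to 900 mm from the base axis. Payload 5.6 kg.
Tool frame: the origin (TCP) lies midway between the tips of the shut fingers; the grasp point (between the pads) lies 19 mm behind it; z points along the fingers, y is the line along which they close (so a half turn about z gives the same grasp; the last joint's range is limited). The gripper opens to 92 mm and grips with 3 to 60 N. Pads are 20 mm wide; open, the fingers measure 128 mm over their backs; the gripper's body (75 mm by 189 mm) begins 69 mm behind the grasp point.
Start: joints at [-1.227, 0.468, -0.012, 1.603, 0.006, 1.071, -0.056], TCP at [245.239, 601.97, 194.192] pointing down, gripper open.
Joint ranges: [-2.53, 2.53], [-0.31, 2.02], [-1.57, 1.55], [0.28, 2.44], [-1.29, 4.43], [0.15, 1.84], [-2.92, 2.92]. Speed limits (rad/s): [2.57, 2.57, 3.14, 3.14, 3.14, 3.14, 3.14].

INTERFACE

Orientations are given as a rotation vector (axis times angle).
In Python, from cell import robot, grip, kin, viewer gives the robot as it stands. Calls block until the motion is done:
- robot.movep(position, orientation): joint-space move of the TCP to a pose.
- robot.servo_line(position, feed=150, rotation=None): straight line of the TCP; rotation=None keeps the orientation; feed is the mean speed in mm/s.
- robot.goto_joints(angles): joint-space move.
- grip(opening, newtons=None): opening from 0.0 (shut) to 1.0 (fully open); newtons is the grip in N (None keeps the last); returns when the fingers have stopped.
- robot.hold(seconds).
- kin.ik(position, orientation): joint angles nearest the present ones, or None.
- robot.observe(): the state.
- viewer.read_camera(name): name is "scene" or "top" or "wrist"; returns the picture (400x640x3 uint8, red, green, blue); there is no depth.
- viewer.camera_info(name): a dict with "camera_matrix" (3x3 intrinsics, pixels), "R" (3x3) and "t" (3): a world point X has camera coordinates R X + t. Camera axes: x right, y down, z forward; pixel columns grow to the right and rows downward; lengths in mm; the calibration is good to about 2 mm. A picture is of the moment at which its call begins: read the wrist's pose just before it. camera_info takes no time and is no camera call; for the wrist camera it gives the pose at the moment of the call.
A pose or a line that the arm cannot do raises robot.IKError and nothing moves.
- robot.job_done(): hands the job in; it is judged then, once.
Trained networks look in the newest picture that a camera, given by its name, has taken for a name from the list of things; names that differ only in an ending like _2 or _b are one class to them, and where a whole thing is asked for, a point or a joint stands for the part that bears it (a point fixed in the world has none). Each returns a list of dicts, best first, with "confidence" (0 to 1); they miss things now and then, are a little off and sometimes report something else, mostly with a low value. They report only what shows in the picture. A call takes as long as a camera call. They do not tell look-alikes from the thing itself.
- viewer.silhouettes(name, camera): "mask" (400x640 bool, what is visible of it).
- viewer.pinpoint(name, camera): "at" ([x, y, z] in mm, in the coordinates of the camera as it stood for that picture, good to about 4 mm: a listed point, or the origin of a listed thing).
The state is a dict: "t": time; "joints": joint angles; "joint_velocities": joint speeds; "joint_torque": joint torques, N m; "tcp_pos": TCP position; "tcp_rot": TCP orientation; "contact_force": force on the tool from outside, world axes, zero at the start; "wrist_torque": the same for the moment, N m; "grip_width": opening from 0.0 (shut) to 1.0 (fully open); "grip_force": force on a finger pad.
Only numpy, scipy, OpenCV 4.12 (cv2) and the standard library are available. Lean on these libraries where they do the work, as an engineer would, in place of code of your own. Each camera call takes 0.05 s, during which the arm holds its last target. There are 200 camera calls.

## Working session

There is one attempt and no reset: what is moved stays moved. The work goes in short steps, each a Python script; the robot and the scene stay as the last script left them, time stands still between calls to the robot, and variables do not carry over. Pictures are saved under pics/ and viewed, at most 10 in all, crops included, and the job is handed in when it is done.

```bash
ls; mkdir -p pics; cat > h.py <<'E'
import numpy as np, cv2
from cell import robot, grip, kin, viewer
def snap(n,f):
    im=viewer.read_camera(n); cv2.imwrite('pics/'+f,im[:,:,::-1]); return im
def pin(name,cam):
    i=viewer.camera_info(cam); R=np.array(i['R']);t=np.array(i['t'])
    return [(np.round(R.T@(np.array(d['at'])-t),1).tolist(),round(d['confidence'],2),np.round((lambda p:p[:2]/p[2])(np.array(i['camera_matrix'])@np.array(d['at']))).tolist()) for d in viewer.pinpoint(name,cam)]
def px2w(cam,uv,z):
    i=viewer.camera_info(cam); R=np.array(i['R']);t=np.array(i['t'])
    c=-R.T@t; d=R.T@np.linalg.inv(i['camera_matrix'])@np.array([uv[0],uv[1],1.])
    return c+d*(z-c[2])/d[2]
E
python3 - <<'E'
from h import *
a=snap('top','top1.png'); 
for n in ['red_key_grip','yellow_key_grip','red_key','isolator','slot','key_stand']: print(n,pin(n,'top'))
b=snap('scene','sc1.png')
for n in ['red_key_grip','isolator','slot','key_stand']: print(n,pin(n,'scene'))
print(robot.observe())
cv2.imwrite('pics/both.png',cv2.resize(np.vstack([a,b])[:,:,::-1],(480,600)))
E
```

```text
pics
red_key_grip [([354.8, 229.1, 48.6], 0.91, [246.0, 253.0]), ([352.6, 90.8, 53.7], 0.9, [315.0, 253.0]), ([459.3, 286.5, 49.1], 0.76, [217.0, 201.0]), ([381.9, -6.0, 49.7], 0.69, [364.0, 238.0]), ([452.5, 92.1, 59.2], 0.57, [314.0, 202.0])]
yellow_key_grip [([478.1, 177.8, 60.0], 0.64, [270.0, 190.0]), ([458.6, -198.0, 41.2], 0.46, [458.0, 198.0])]
red_key [([354.8, 232.3, 21.8], 0.87, [247.0, 252.0]), ([385.0, -8.7, 19.3], 0.86, [364.0, 236.0]), ([451.9, 92.1, 30.1], 0.8, [314.0, 204.0]), ([464.4, 289.7, 19.2], 0.75, [220.0, 199.0]), ([352.1, 88.1, 19.0], 0.66, [317.0, 253.0])]
isolator [([459.7, -194.8, 36.2], 0.46, [456.0, 198.0])]
slot [([459.1, -197.2, 39.2], 0.95, [457.0, 198.0])]
key_stand [([459.5, 137.1, 2.6], 0.96, [294.0, 201.0])]
red_key_grip [([355.2, 227.3, 50.8], 0.85, [384.0, 258.0]), ([382.1, -4.5, 47.8], 0.75, [342.0, 190.0]), ([352.1, 91.1, 51.1], 0.73, [366.0, 214.0]), ([465.5, 290.7, 48.2], 0.72, [338.0, 294.0]), ([452.8, 96.5, 57.1], 0.57, [321.0, 221.0])]
isolator [([461.1, -192.8, -1.1], 0.64, [295.0, 166.0])]
slot [([459.2, -195.4, 41.4], 0.53, [295.0, 152.0])]
key_stand [([465.3, 135.5, 3.2], 0.78, [320.0, 252.0])]
{'t': 0.6, 'joints': array([-1.22703663,  0.46749446, -0.01162169,  1.60272688,  0.00598496,
        1.07142974, -0.05630633]), 'joint_velocities': array([ 0.0003772 ,  0.00146838, -0.00031163,  0.00048847,  0.00078896,
       -0.00189832,  0.0017577 ]), 'joint_torque': array([-2.08541096e-04, -5.20131505e+01, -1.22579624e-02, -2.43949360e+01,
       -5.65762294e-02,  1.15040355e-02,  2.17281485e-05]), 'tcp_pos': array([245.19144947, 601.96093066, 194.18481502]), 'tcp_rot': array([ 6.03839530e-01,  3.08300147e+00, -4.06068486e-05]), 'contact_force': array([-0.03720525,  0.30533709, -0.09122245]), 'wrist_torque': array([-0.03310998,  0.01260749, -0.01808494]), 'grip_force': 0.0, 'grip_width': 1.0028098632643483}
```

View pics/top1.png

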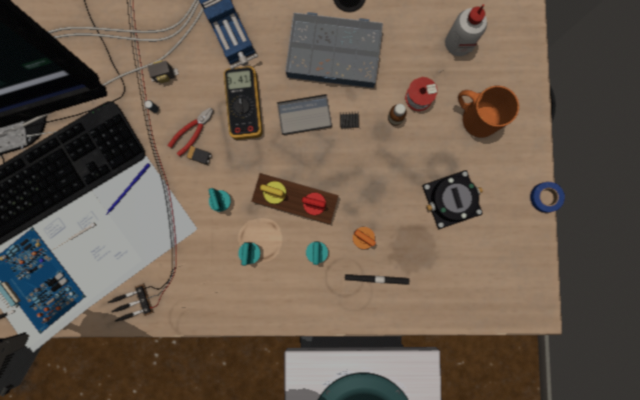

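View pics/sc1.png

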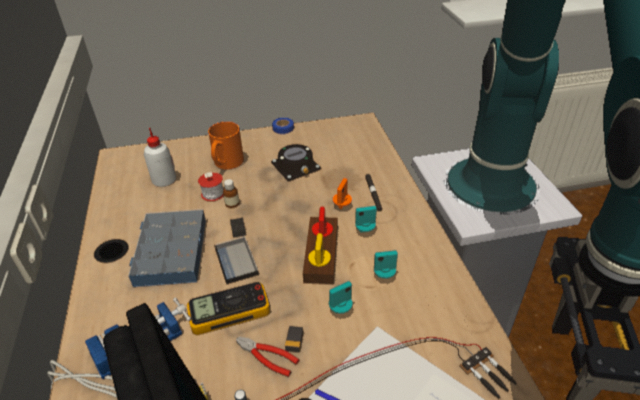

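The red key in the stand is at (314,203) in the top view. Its look-alikes are yellow at (273,190), teal at (220,200), (250,253) and (317,252), and orange at (364,238). Only the (314,203) one is red and stands in the stand. The isolator is at (455,198). Next I'll look closer with the wrist camera.

```bash
cat >> h.py <<'E'
def down(deg):  # tool x axis at heading deg, z down
    p=np.radians(deg)/2; return np.pi*np.array([np.cos(p),np.sin(p),0])
E
python3 - <<'E'
from h import *
i=viewer.camera_info('wrist'); o=robot.observe()
c=-np.array(i['R']).T@i['t']; print('cam',c,'fwd',np.array(i['R'])[2],np.array(i['camera_matrix']).tolist())
print('off',cv2.Rodrigues(o['tcp_rot'])[0].T@(c-o['tcp_pos']))
for d in (73,-107,253):
    for P in ([452,92,60],[459,-196,60]):
        for e in range(0,1): 
            q=kin.ik(np.array(P)+[0,0,140],down(d)); print(d,P,None if q is None else np.round(q,2))
for d in (0,40,80,-40,-80,120,160,-120,-160): 
    q=kin.ik([459,-196,150],down(d)); print(d,None if q is None else np.round(q,2))
E
```

```text
cam [178.71159111 628.73560873 384.27080249] fwd [ 0.23604326 -0.0965639  -0.96693278] [[285.0383589667313, 0.0, 322.42433485937215], [0.0, 285.0383589667313, 199.0739694752706], [0.0, 0.0, 1.0]]
off [  71.66506226   -0.28752171 -190.08727934]
73 [452, 92, 60] [-0.75  0.14  0.53  2.07 -0.08  0.96 -0.48]
73 [459, -196, 60] [-0.43  0.26  0.9   2.   -0.24  0.99  0.3 ]
-107 [452, 92, 60] [-0.35  0.14  0.08  2.05 -0.01  0.96  2.59]
-107 [459, -196, 60] [-0.71  0.49  1.37  2.01 -0.54  1.09 -2.53]
253 [452, 92, 60] [-0.35  0.14  0.08  2.05 -0.01  0.96  2.59]
253 [459, -196, 60] [-0.71  0.49  1.37  2.01 -0.54  1.09 -2.53]
0 [-0.43  0.37  0.94  2.05 -0.38  0.9  -0.85]
40 [-0.41  0.36  0.91  2.05 -0.36  0.9  -0.17]
80 [-0.38  0.34  0.87  2.05 -0.34  0.89  0.5 ]
-40 [-0.56  0.45  1.13  2.06 -0.51  0.95 -1.42]
-80 [-0.66  0.62  1.36  2.06 -0.71  1.06 -1.92]
120 [-0.35  0.33  0.82  2.05 -0.32  0.89  1.18]
160 [-0.29  0.32  0.75  2.05 -0.28  0.88  1.84]
-120 [ 1.2   0.52 -1.1   1.96  0.56  1.    2.46]
-160 [-0.28  0.31  0.74  2.05 -0.27  0.88  2.53]
```

```bash
python3 - <<'E'
from h import *
robot.movep([459,-196,200],down(60)); robot.hold(.3)
i=viewer.camera_info('wrist'); b=snap('wrist','iso.png'); np.savez('iso.npz',**{k:np.array(v) for k,v in i.items()})
print('slot',pin('slot','wrist'),pin('isolator','wrist'))
robot.movep([455,100,200],down(73)); robot.hold(.3)
i=viewer.camera_info('wrist'); a=snap('wrist','keys.png'); np.savez('keys.npz',**{k:np.array(v) for k,v in i.items()})
print('red',pin('red_key_grip','wrist'),pin('yellow_key_grip','wrist'),pin('key_stand','wrist'))
print(np.round(robot.observe()['joints'],2),robot.observe()['t'])
E
```

```text
slot [([460.2, -193.9, 36.5], 0.7, [323.0, 180.0])] [([457.7, -195.9, 1.0], 0.6, [322.0, 177.0])]
red [([355.9, 88.4, 50.0], 0.92, [250.0, 215.0]), ([461.6, 294.2, 48.7], 0.92, [274.0, 9.0]), ([381.6, -7.2, 50.0], 0.88, [293.0, 275.0]), ([353.9, 227.1, 54.8], 0.77, [202.0, 104.0])] [([475.8, 175.2, 58.9], 0.71, [320.0, 117.0])] [([465.4, 133.5, 0.9], 0.81, [323.0, 151.0])]
[-1.1   0.18  0.92  2.07 -0.17  0.97 -0.39] 5.5833
```

View pics/iso.png

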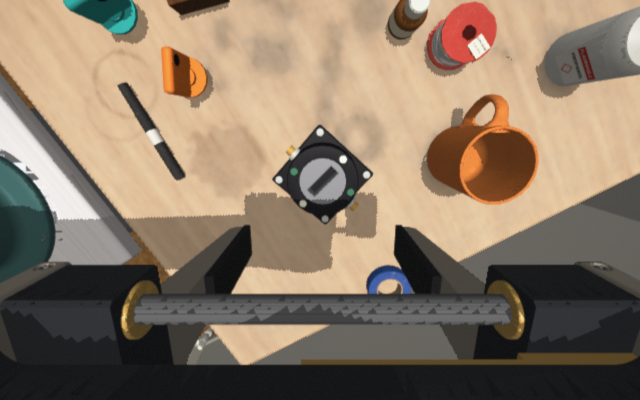

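View pics/keys.png

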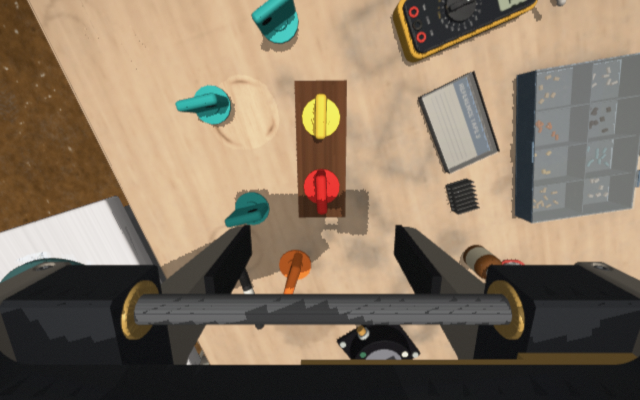

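```bash
python3 - <<'E'
import cv2,numpy as np
a=cv2.imread('pics/keys.png')[70:230,270:370]; b=cv2.imread('pics/iso.png')[120:230,265:380]
a=cv2.resize(a,None,fx=3.6,fy=3.6,interpolation=2); b=cv2.resize(b,None,fx=3.6,fy=3.6,interpolation=2)
c=np.zeros((600,800,3),np.uint8); c[:a.shape[0],:a.shape[1]]=a; c[:b.shape[0],370:370+b.shape[1]]=b; cv2.imwrite('pics/crop.png',c)
E
```

```text
(no output)
```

View pics/crop.png

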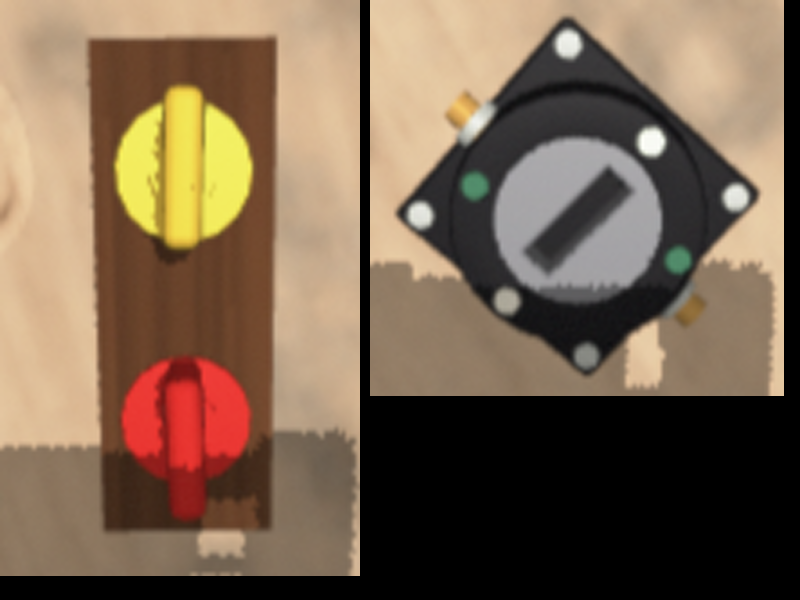

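The crop confirms it: the red key (wing at crop 186,440) is in the stand's lower slot and the yellow one is above it. The slot lies roughly along the white dots (652,141) and (507,301), and the green dots are at (678,260) and (475,186), about 69° clockwise.

```bash
python3 - <<'E'
import numpy as np
def px(f,uv,z):
    i=np.load(f);R,t=i['R'],i['t'];c=-R.T@t
    d=R.T@np.linalg.inv(i['camera_matrix'])@[*uv,1.];return (c+d*(z-c[2])/d[2])[:2]
K=lambda u,v,z:px('keys.npz',(270+u/3.6,70+v/3.6),z)
I=lambda u,v,z:px('iso.npz',(265+(u-370)/3.6,120+v/3.6),z)
h=lambda a,b:np.degrees(np.arctan2(*(b-a)[::-1]))
y=K(183.5,170,35);r=K(186,420,35);print(y,r,np.linalg.norm(y-r),h(r,y))
C=[K(*c,30) for c in((88,40),(276,38),(270,528),(104,530))];print(C,[np.linalg.norm(C[i]-C[i-1]) for i in range(4)],h(C[3],C[0]),h(C[2],C[1]))
# wing top, z=81: ends
print('wing top', K(184,380,81),K(188,515,81), 'yellow',K(183,90,81),K(181,245,81))
a,b=I(536,263,40),I(623.5,176.5,40);print('slot',a,b,(a+b)/2,np.linalg.norm(a-b),h(a,b),'disc',I(577.5,220,40))
for p,q in(((507,301),(652,141)),((475,186),(678,260))):
    a,b=I(*p,41.5),I(*q,41.5);print((a+b)/2,np.linalg.norm(a-b),h(a,b))
E
```

```text
[476.60065678 175.08825875] [452.2313746   93.59188775] 85.06186220169089 73.35213013200881
[array([458.87109978, 223.47413364]), array([517.80359705, 205.89693582]), array([469.45203538,  44.47172502]), array([410.66780696,  61.80235727])] [np.float64(168.70483310808908), np.float64(61.49794401274151), np.float64(168.5110447331106), np.float64(61.285694295787934)] 73.39777282190143 73.32550738438077
wing top [458.46769455 115.25534223] [446.88872865  73.67256107] yellow [482.91463617 195.01085644] [469.56489602 154.0090878 ]
slot [ 439.84893131 -200.12301374] [ 481.42008009 -188.86279646] [ 460.6345057 -194.4929051] 43.069164188719036 15.155820138571244 disc [ 460.14346138 -194.11644386]
[ 459.9853793  -194.75065483] 75.39439724030875 18.306663742102824
[ 459.68740454 -194.86823121] 74.89778868443892 -50.39443572433405
```

```bash
python3 - <<'E'
from h import *
grip(0.5,30)
robot.movep([452.1,93.5,110],down(73.4))
robot.servo_line([452.1,93.5,43],feed=80)
robot.hold(.2); o=robot.observe(); print(o['tcp_pos'],o['contact_force'])
grip(0.0,30); robot.hold(.2)
o=robot.observe(); print(o['tcp_pos'],o['grip_width']*92,o['grip_force'],o['contact_force'],o['wrist_torque'])
robot.servo_line([452.1,93.5,150],feed=100)
robot.hold(.1); o=robot.observe(); print(o['grip_width']*92,o['contact_force'])
robot.movep([460.3,-194.6,150],down(15.2)); robot.hold(.2)
o=robot.observe(); print(o['tcp_pos'],o['grip_width']*92,np.round(o['joints'],2),o['contact_force'],o['t'])
snap('wrist','held.png'); snap('scene','sc2.png')
E
```

```text
[452.38460086  93.70059702  43.37343749] [-0.67881651  0.72163054 -0.75150113]
[452.08230752  93.48446639  42.99007334] 12.104764725292167 29.999930262565613 [ 0.31366217  0.41975467 -0.34464732] [-0.03258202  0.07021984  0.01337057]
11.519732718604635 [-0.50683692  0.08930383 -0.12627177]
[ 460.82959292 -193.04523749  149.90203879] 11.89694430598842 [-0.54  0.44  1.1   2.06 -0.49  0.94 -0.48] [ 0.26437887 -0.97172865 -1.19399762] 11.4583
```

View pics/held.png

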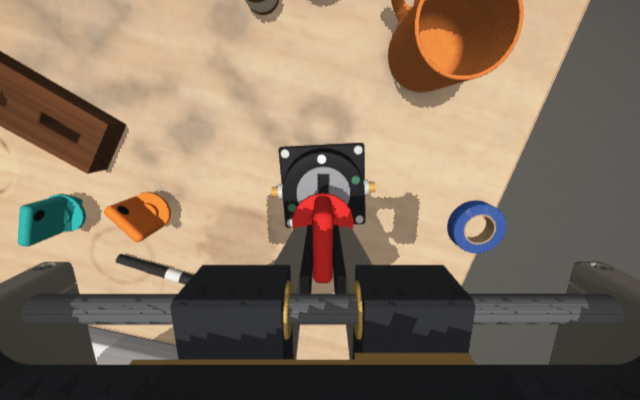

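The key is held upright (collar at 322,215) and lined up with the slot (323,183), and its place in the stand is empty. Next is the insertion.

```bash
python3 - <<'E'
from h import *
P=[460.3,-194.6]
robot.servo_line(P+[80],feed=80); robot.hold(.2)
o=robot.observe(); print(o['tcp_pos'],o['contact_force'])
for z in (76,72,68,64,60,57,55,54,53,52,51):
    robot.servo_line(P+[z],feed=40); o=robot.observe(); f=o['contact_force']
    print(z,np.round(o['tcp_pos'],1),np.round(f,1),np.round(o['wrist_torque'],2))
    if abs(f[2])>15: break
print(o['t'],o['grip_width']*92)
E
```

```text
[ 460.64787179 -194.59802698   80.39300158] [ 0.51082232  0.4819904  -0.61725133]
76 [ 460.1 -194.5   75.8] [ 0.3  0.5 -0.4] [0.01 0.17 0.04]
72 [ 460.1 -194.6   71.8] [-1.  -0.3 -1.2] [ 0.01  0.12 -0.04]
68 [ 460.1 -194.6   67.7] [-0.   0.1  0.1] [-0.01  0.17 -0.  ]
64 [ 460.1 -194.5   63.8] [ 0.8 -0.3 -0.3] [-0.02  0.16 -0.05]
60 [ 460.1 -194.5   59.8] [-0.4  0.9 -1.1] [0.02 0.19 0.01]
57 [ 460.2 -194.6   56.8] [ 0.2 -0.  -0.8] [-0.01  0.2  -0.02]
55 [ 460.2 -194.6   54.9] [ 0.2  0.6 -0.9] [-0.03  0.13  0.03]
54 [ 460.3 -194.6   54. ] [ 0.6 -0.4 -0.4] [ 0.    0.15 -0.02]
53 [ 460.4 -194.7   53. ] [ 0.4  0.1 -0.5] [-0.04  0.1   0.01]
52 [ 460.5 -194.7   52.9] [-2.6  1.3 10.8] [0.32 0.82 0.06]
51 [ 460.7 -194.8   52.8] [-5.1  2.4 21.9] [ 0.7   1.48 -0.02]
15.5333 11.41603445595006
```

```bash
python3 - <<'E'
from h import *
P=[460.3,-194.6,53]
robot.servo_line(P,feed=20)
for d in (5,-5,-15,-25,-35,-43,-48,-51,-54,-56,-58,-60,-62,-64):
    robot.movep(P,down(d)); robot.hold(.05); o=robot.observe(); R=cv2.Rodrigues(o['tcp_rot'])[0]
    act=np.degrees(np.arctan2(R[1,0],R[0,0])); 
    print(d,round(act,1),np.round(o['tcp_pos'],1),np.round(o['contact_force'],1),np.round(o['wrist_torque'],2),round(o['joints'][6],2),o['t'])
    if abs(o['wrist_torque'][2])>.6 or np.linalg.norm(o['contact_force'])>25: break
i=viewer.camera_info('wrist'); snap('wrist','turned.png'); np.savez('turned.npz',**{k:np.array(v) for k,v in i.items()})
E
```

```text
5 5.1 [ 460.4 -194.3   53. ] [0.5 2.2 4.4] [0.29 0.21 0.02] -0.48 16.1
-5 -4.9 [ 460.4 -194.2   52.9] [-1.1  2.   5.1] [0.43 0.29 0.02] -0.62 16.4083
-15 -14.8 [ 460.4 -194.2   53. ] [-0.6  1.5  4.6] [ 0.5   0.32 -0.01] -0.76 16.7167
-25 -24.7 [ 460.4 -194.3   53. ] [-0.2  2.2  4.7] [0.48 0.25 0.02] -0.9 17.0333
-35 -34.7 [ 460.5 -194.4   53. ] [0.3 1.2 5. ] [ 0.44  0.18 -0.01] -1.04 17.35
-43 -42.7 [ 460.5 -194.5   53. ] [-0.4  2.7  4.1] [ 0.48  0.06 -0.04] -1.15 17.65
-48 -47.8 [ 460.5 -194.5   53. ] [1.  2.  4.3] [ 0.46 -0.04  0.06] -1.23 17.95
-51 -50.9 [ 460.4 -194.5   53. ] [0.9 1.9 3.4] [ 0.49 -0.11  0.03] -1.27 18.25
-54 -53.9 [ 460.4 -194.6   53. ] [0.3 1.9 2.9] [ 0.47 -0.16  0.03] -1.32 18.55
-56 -55.9 [ 460.4 -194.6   53. ] [1.6 1.7 3.1] [ 0.48 -0.21  0.01] -1.35 18.85
-58 -57.9 [ 460.3 -194.6   53. ] [1.6 1.3 2.3] [ 0.55 -0.23  0.06] -1.38 19.15
-60 -59.9 [ 460.3 -194.6   53. ] [0.1 1.8 2.4] [ 0.51 -0.23  0.06] -1.41 19.45
-62 -61.9 [ 460.4 -194.6   53. ] [1.5 1.7 1. ] [ 0.52 -0.23  0.17] -1.44 19.75
-64 -63.9 [ 460.3 -194.6   53. ] [1.4 1.5 1.7] [ 0.48 -0.23  0.44] -1.46 20.05
```

View pics/turned.png

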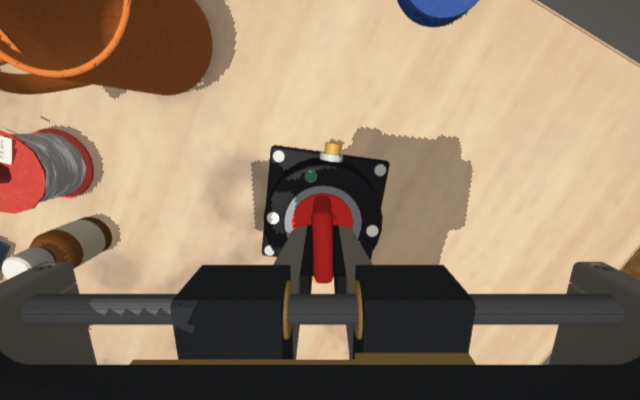

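```bash
python3 - <<'E'
from h import *
P=[460.3,-194.6,53]
for d in (-65.5,-67,-60,-54):
    robot.movep(P,down(d)); robot.hold(.1); o=robot.observe(); print(d,np.round(o['contact_force'],1),np.round(o['wrist_torque'],2))
    if d==-65.5 and abs(o['wrist_torque'][2])>1.5: continue
grip(0.3); robot.hold(.2); o=robot.observe(); print(o['grip_width'],o['grip_force'],o['contact_force'])
robot.servo_line([460.3,-194.6,150],feed=100)
robot.movep([400,-130,230],down(-54)); robot.hold(.3); print(robot.observe()['t'])
i=viewer.camera_info('wrist'); a=snap('wrist','fin.png'); np.savez('fin.npz',**{k:np.array(v) for k,v in i.items()})
p=i['R']@np.array([460,-194.6,40])+i['t']; p=i['camera_matrix']@p; u,v=(p[:2]/p[2]).astype(int); print(u,v)
u=min(max(u,70),570); v=min(max(v,60),340)
cv2.imwrite('pics/fincrop.png',cv2.resize(a[v-60:v+60,u-70:u+70,::-1],None,fx=4,fy=4,interpolation=2)); print(u,v)
t=snap('top','top2.png')
E
```

```text
-65.5 [2.1 1.1 2.4] [ 0.48 -0.25  0.58]
-67 [1.1 1.5 2.6] [ 0.48 -0.27  0.76]
-60 [1.9 0.8 2. ] [ 0.22 -0.32  0.06]
-54 [-1.1  0.1  2.6] [ 0.1   0.27 -0.01]
0.2983005808047368 0.0 [0.35218889 0.06351844 0.19742392]
24.3583
313 110
313 110
```

View pics/fincrop.png

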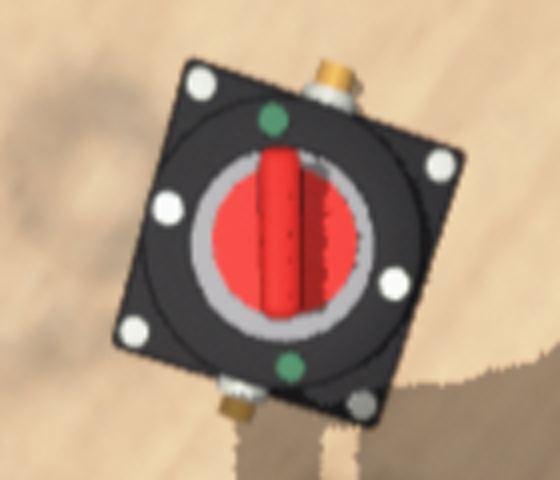

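The red key sits flat on the disc with its wing (280,235) pointing at the green dots (273,119) and (290,367). The gripper is clear, so I'm handing the job in.

```bash
python3 -c "
from h import *
print(robot.job_done())"
```

```text
the job is handed in; nothing more can be done
None
```

The red key is fully seated in the isolator, turned clockwise to the stop and then eased back about 13° within its free play so the wing points at the green dots; it is released, the yellow key was not touched, and the job was handed in at about 24 s.

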